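# Hook up the drop guard and load the die board

## Task

Raise the drop guard of the little die press by its slotted hold-up bar and hook the bar into the notched keeper on the crossbeam, so that the guard stays up by itself. Then push the die board along the bed into the press until the gravity catch, which the board lifts as it goes under, has dropped down behind it. Leave the things lying around the press where they are.

Things in the scene. Friction and masses are not known exactly. Their poses are not given: they have to be found in the camera images.
- press: Die press, fixed; place and yaw vary. Sizes in mm, 'press' x, y, z are in this frame: origin on the table top, on the bed's centre line, level with the catch tip; +y = feed direction, +x across, away from the robot, z up. Grey bed 170 wide, y -310 to 240, top at z = 30. Guide rails 12 tall on it at x = +-68 to 76. Uprights at x = +-101, y = 114, 250 tall. Grey press head y 148 to 232, z 78 to 200
- back_stop (a point): Face of the back stop, a dark block on the bed inside the press: press x = 0, y = 198, z = 40. The board's front edge meets it when the board is fully home
- keeper (a point): Seat for the bar's head: press x = 0, y = 95, z = 250. The keeper is a dark steel fork on the infeed (-y) side of the crossbeam (beam y 109 to 127, top z = 250): two level tines 8 thick, tops at z = 250, each 20 wide, from y = 79 to the beam, with a 20 wide notch between, open to -y. At its outer end each tine has a lip 5 high, 4 thick (y 79 to 83). The head rests behind the lips
- guard (a joint): Height of the drop guard, m: 0 down, top stop 0.075, 0.050 when it hangs from the keeper by the bar. A clear panel in an aluminium frame, 182 wide, 85 tall, sliding straight up and down between the uprights at press y = 110; it closes the infeed and falls when let go. With its bar 0.5 to 0.9 kg. Down, its lower edge is 3 above the bed
- hold_bar (a joint): Lean of the hold-up bar, rad: 0 upright (stop at -0.02), growing towards the infeed (press -y), stop 0.85. Stiff pivot: it stays as left. To hook: leaning 0.35 or more (as at the start), its head passes up in front of the keeper; with the guard 0.006 to 0.017 above its hung height (best at 0.061) swing it upright, its slots running onto the tines, then lower: the head drops behind the lips
- bar_pivot (a point): Pivot of the bar on the guard: axis along press x, at press x = 0, y = 95, z = 105 plus the guard's height. The flat steel bar, 6 thick, measured up from here: body 40 wide to 69; slots in both edges from 69 to 95 leave a neck 14 wide; head 44 wide, 16 thick from 95 to 107; a yoke 100 wide, its crosspiece from 107 to 115 and legs at x = +-46; handle at 155 between the legs
- bar_handle (a point): Centre of the bar's handle: a black round rod, 16 in diameter and 100 long, lying level along press x at the top of the bar, 155 from the pivot, held at its ends by the legs of the yoke, with 84 mm free between them and 32 mm free below it. Axes turn with the bar
- die_board: Plywood die board with round steel rules on top, 130 wide (x), 180 long (y), 18 thick, 0.3 to 0.6 kg, loose on the bed between the guide rails, its axes along the press's. Origin at the centre of its underside, at press y = 108 when fully home against the back stop
- catch (a joint): Lift of the gravity catch, rad: 0 down, about 0.22 riding on the board. Steel flap 22 wide, 68 long over the far half of the bed (press x 38 to 60), hinged at y = -60, 36 above the bed, on a bracket on the far guide (40 above the bed), sloping down to its free end at y = 0. The board's front edge lifts it; it falls behind the board once the rear edge is beyond about y = 9
- catch_tip (a point): Middle of the lower edge of the catch's free end; when down it is at press x = 49, y = 0, 4 above the bed
- glue: Yellow glue bottle, 52 in diameter, 130 tall, standing beyond the press; leave alone. Origin at the centre of its underside
- tape: Roll of brown tape, 100 in diameter, 45 tall, lying flat; leave alone. Origin at the centre of its underside
- phone: Black phone, 75 x 150 x 10, lying flat; leave alone. Origin at the centre of its underside
Not all that is in view belongs to the job. There is more than one size of the die_board; the job needs the largest.

How it is judged:
By the outcome, as a careful person would: the job done as asked, in the order asked, and still so for the second after the job is handed in, with the robot touching nothing.
It also fails if it takes over 64 s, if anything falls off the work surface, if the arm or the gripper's body presses on something with over 40 N, if the wrist force passes 120 N, or if a joint passes its speed limit or range.

## Robot

A 7-joint arm with a two-finger parallel gripper is mounted at the origin on the work surface. World frame = base frame: x ahead of the robot, y to its left, z up, the work surface at z = 0. Lengths are in m, angles in rad, forces in N, time in s.
With the tool pointing down it reaches from about 0.4 to 0.85 m from the base axis. Payload 10.4 kg.
Tool frame: the origin (TCP) lies between the finger pads; the fingertips stand 22 mm ahead of it and the grasp point (between the pads) lies 3 mm ahead of it (r.nose_length is the distance from the TCP to the fingertips, in m); z points along the fingers, y is the line along which they close (so a half turn about z gives the same grasp; the last joint's range is limited). The gripper opens to 87 mm and grips with 3 to 60 N. Pads are 19 mm wide; open, the fingers measure 117 mm over their backs; the gripper's body (75 mm by 190 mm) begins 51 mm behind the grasp point.
Start: joints at [1.21, 0.332, -0.065, 1.46, 0.022, 1.35, -0.088], TCP at [0.207, -0.59, 0.245] pointing down, gripper open.
Joint ranges: [-2.6, 2.6], [-0.5, 2.12], [-1.47, 1.34], [0.16, 2.42], [-1.27, 4.41], [0.06, 2.06], [-2.6, 2.6]. Speed limits (rad/s): [2.22, 2.22, 2.79, 2.79, 3.14, 3.14, 3.14].

## Interface

Orientations are given as a unit quaternion [x, y, z, w].
In Python, from bench import readout, cams, r gives the robot as it stands. The module is installed in compiled form; this text tells all that it offers.
- The arm moves only by the tool step_arm, never from a script. Its argument "deltas" is a list that holds one entry, the list of rows, each a list of 7 numbers: the turn, a rotation vector about the tool's x, y, z in rad, then the shift along the tool's x, y, z in m, then the opening in per cent of the stroke, from 0 (shut) to 100 (fully open). A call has 1 to 20 rows; each row is the pose to reach, as a shift and turn from the pose commanded when the call began, along the tool's axes at that moment; what a row does not reach only later rows make up. A row lasts 1/8 s, in which the tool goes at most 62.5 mm and 10.7 degrees, less where a joint would pass 70% of its speed; a pose out of reach is approached as far as the arm can. A call with a gripper value outside its range is refused whole. The fingers move at their own pace and stop on an object; "squeeze" is the grip in N (left out, the last holds). Time passes only in rows, so rows that repeat a pose let the fingers close. It gives the time, the measured TCP pose, the force, the opening and the grip force at its end, in the units of the state.
- readout.read_state(): the state, without advancing time (a new reading comes with each control period).
- cams.camera(name): name is "scene" or "top" or "wrist"; returns a dict with "img" (400x640x3 uint8, red, green, blue), "fx", "fy", "cx", "cy" (pixels), "origin" and "rotation" of the camera in the world; the wrist camera has in their place "T_tool_cam" (4x4, takes a point from camera to tool coordinates, whose origin is the TCP and whose axes are the flange's). Camera axes: x right, y up, looking along -z (the intrinsics and any distortion apply to the point x, -y, -z); pixel columns grow to the right and rows downward; lengths in m; the calibration is good to about 2 mm. The wrist camera is an equidistant fisheye: a pixel r from the principal point sees the ray r / f radians off the axis. A picture is of the moment at which its call begins: read the wrist's pose just before it. There is no depth.
- r.close_job(): hands the job in; it is judged then, once.
The state is a dict: "time": time; "joint_positions": joint angles; "joint_vel": joint speeds; "joint_torque": joint torques, N m; "ee_pos": TCP position; "eef_rot": TCP orientation; "ft_force": force on the tool from outside, world axes, zero at the start; "torque": the same for the moment, N m; "width": finger opening in m; "grip_force": force on a finger pad.
Only numpy, scipy, OpenCV 4.12 (cv2) and the standard library are available. Lean on these libraries where they do the work, as an engineer would, in place of code of your own. Each camera call takes 0.05 s, during which the arm holds its last target. There are 200 camera calls.

## Working session

There is one attempt and no reset: what is moved stays moved. The work goes in short steps, Python scripts to look and compute and a tool call to move; the robot and the scene stay as the last step left them, time stands still between calls to the robot, and variables do not carry over. Pictures are saved under pics/ and viewed, at most 11 in all, crops included, and the job is handed in when it is done.

Besides the shell and the picture viewer there is one more tool, called after ">>>" as a command line: name --argument value ..., lists and objects as JSON in quotes. step_arm: Moves the arm, as the interface text tells. Its arguments: {"type":"object","properties":{"deltas":{"type":"array"},"squeeze":{"type":"number"}},"required":["deltas"]}

```bash
mkdir -p pics
python3 - <<'E'
from bench import readout, cams, r
import cv2,numpy as np
s=readout.read_state();print(s['time'],s['ee_pos'],s['eef_rot'],s['width'],r.nose_length)
a=[]
for n in("scene","top"):
    c=cams.camera(n);cv2.imwrite(f"pics/{n}0.png",c["img"][:,:,::-1])
    print(n,c["fx"],c["fy"],c["cx"],c["cy"],np.round(c["origin"],3),np.round(c["rotation"],3).tolist(),[k for k in c])
E
```

```text
0.0 [ 0.2070485  -0.58934271  0.24376268] [ 9.85763658e-01  1.68135443e-01 -1.31026433e-04 -6.82875699e-04] 0.08710921248871302 0.022
scene 413.02815332227965 413.02815332227965 312.72221652200056 199.85023273797103 [1.053 0.621 0.696] [0.157, 0.446, 0.827, 0.303] ['img', 'fx', 'fy', 'cx', 'cy', 'origin', 'rotation']
top 416.73925079128765 416.73925079128765 319.9650849577727 203.64154770556294 [ 0.296 -0.006  1.38 ] [0.071, -0.073, -0.701, 0.706] ['img', 'fx', 'fy', 'cx', 'cy', 'origin', 'rotation']
```

View pics/scene0.png

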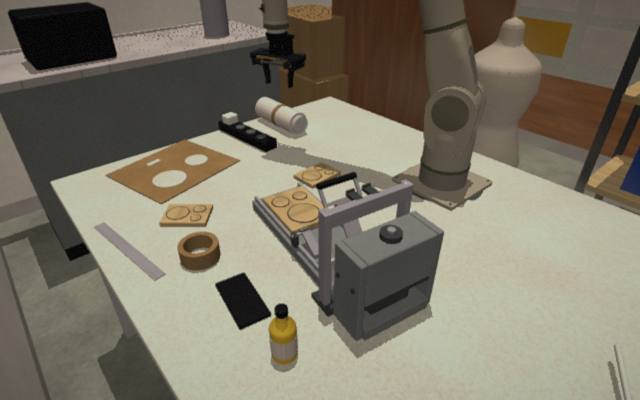

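View pics/top0.png

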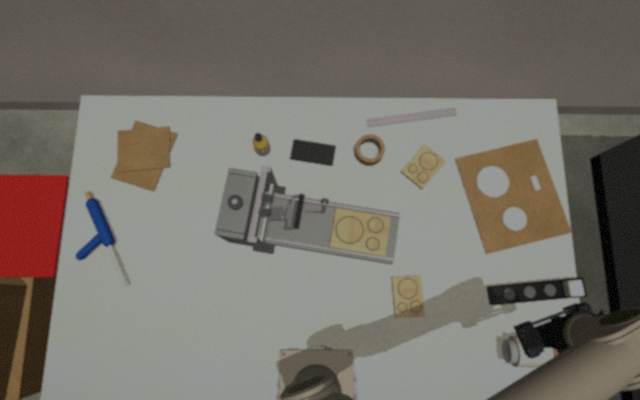

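Candidates for the die board: the board on the bed at top (360,231), a small board at (424,167), and another small one at (408,296). The one on the bed is the largest, and the brown sheet at (513,195) has no rules. I'll check this in a close crop.

```bash
cat > h.py <<'E'
from bench import readout, cams, r
import cv2,numpy as np
from scipy.spatial.transform import Rotation as R
def ray(c,u,v):
    d=np.array([(u-c["cx"])/c["fx"],-(v-c["cy"])/c["fy"],-1.]);q=np.array(c["rotation"])
    M=R.from_quat(q).as_matrix() if q.size==4 else q
    return np.array(c["origin"]),M@d
def onz(c,u,v,z):
    o,d=ray(c,u,v);return o+d*(z-o[2])/d[2]
def proj(c,p):
    M=R.from_quat(c["rotation"]).as_matrix();q=M.T@(np.array(p)-c["origin"])
    return c["cx"]+c["fx"]*q[0]/-q[2],c["cy"]-c["fy"]*q[1]/-q[2]
E
python3 - <<'E'
from h import *
im=cv2.imread("pics/top0.png")[160:275,205:415]
cv2.imwrite("pics/crop.png",cv2.resize(im,None,fx=3.8,fy=3.8,interpolation=cv2.INTER_CUBIC))
im=cv2.imread("pics/scene0.png")[160:340,240:450]
cv2.imwrite("pics/crop2.png",cv2.resize(im,None,fx=3.3,fy=3.3,interpolation=cv2.INTER_CUBIC))
E
```

```text
(no output)
```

View pics/crop.png

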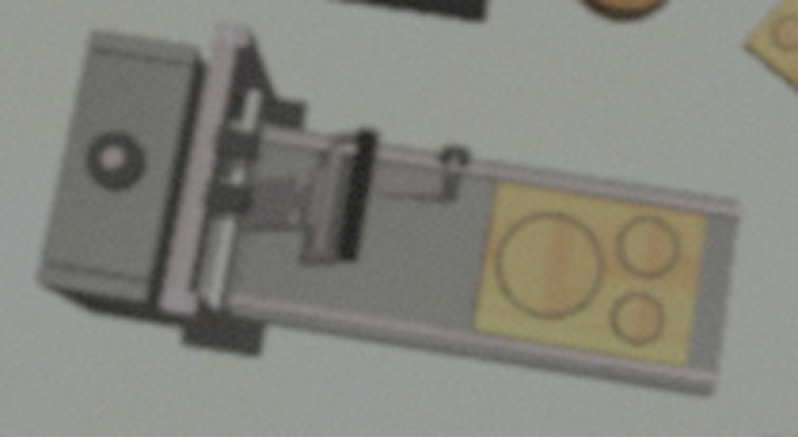

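View pics/crop2.png

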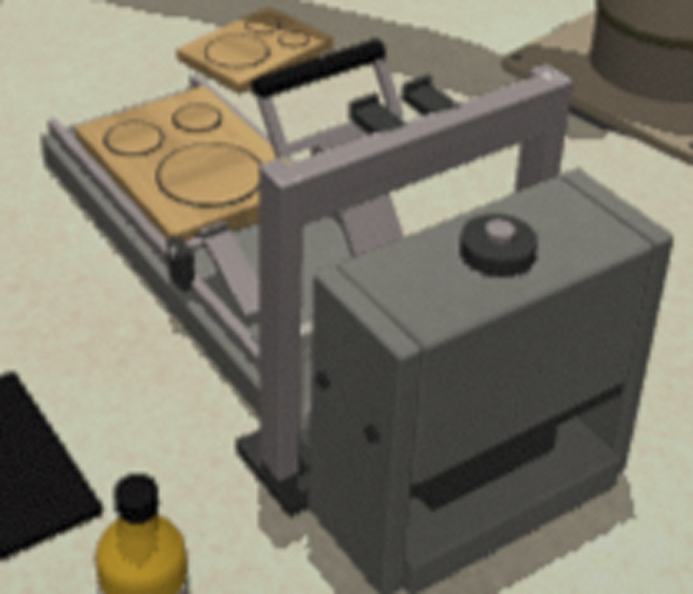

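Run:
```python
from h import *
from scipy.optimize import least_squares
T=cams.camera("top");S=cams.camera("scene")
t=lambda u,v:(205+(u+.5)/3.8-.5,160+(v+.5)/3.8-.5)
s=lambda u,v:(240+(u+.5)/3.3-.5,160+(v+.5)/3.3-.5)
# board
B=[onz(T,*t(*p),.048) for p in [(497,182),(706,213),(690,362),(476,330)]]
print(np.round(B,3).tolist(), [round(np.linalg.norm(B[i]-B[i-1]),3) for i in range(4)])
railF=onz(T,*t(738,206),.042);railN=onz(T,*t(714,381),.042)
bm=[onz(T,*t(*p),.25) for p in [(218,25),(248,27),(196,312),(162,308)]]
print("rail",railF,railN,np.linalg.norm(railF-railN)); print("beam",np.round(bm,3).tolist())
d=(railF-railN)[:2]; print("yaw rail",np.degrees(np.arctan2(d[1],d[0])))
d=(B[0]+B[3]-B[1]-B[2])[:2]; print("yaw board",np.degrees(np.arctan2(-d[0],d[1])))
d=(bm[0]+bm[1]-bm[2]-bm[3])[:2]; print("yaw beam",np.degrees(np.arctan2(d[1],d[0])))
# handle by two-view
def tri(a,b):
    o1,d1=a;o2,d2=b;x=np.linalg.lstsq(np.c_[d1,-d2],o2-o1,rcond=None)[0]
    p,q=o1+x[0]*d1,o2+x[1]*d2;return (p+q)/2,np.linalg.norm(p-q)
print("hF",tri(ray(T,*t(369,133)),ray(S,*s(259,86))));print("hN",tri(ray(T,*t(348,258)),ray(S,*s(378,50))))
for nm,a,b in(("farbeam",(233,22),(283,178)),):print(nm,tri(ray(T,*t(218,25)),ray(S,*s(266,183))))
# joint fit
X=lambda p:[]
pts=[(T,t(738,206),(.076,-.310,.042)),(T,t(714,381),(-.076,-.310,.042)),
 (T,t(458,148),None)]
pr=[((.076,-.31),railF),((-.076,-.31),railN),((0,.118),sum(bm)/4)]
def f(v):
    c,q=np.cos(v[2]),np.sin(v[2]);return np.concatenate([np.array([v[0]+c*a-q*b,v[1]+q*a+c*b])-w[:2] for (a,b),w in pr])
o=least_squares(f,[.5,0,0]);print("press",o.x,np.degrees(o.x[2]),o.fun)
v=o.x;Ri=R.from_euler('z',-v[2]).as_matrix()
for n,p in(("boardc",sum(B)/4),("hF",tri(ray(T,*t(369,133)),ray(S,*s(259,86)))[0]),("hN",tri(ray(T,*t(348,258)),ray(S,*s(378,50)))[0])):print(n,Ri@(p-[v[0],v[1],0]))
```

```text
[[0.559, -0.059, 0.048], [0.533, -0.238, 0.048], [0.406, -0.221, 0.048], [0.432, -0.041, 0.048]] [np.float64(0.128), np.float64(0.18), np.float64(0.128), np.float64(0.181)]
rail [ 0.54079162 -0.26634864  0.042     ] [ 0.3912422  -0.24149351  0.042     ] 0.15160081024710303
beam [[0.636, 0.156, 0.25], [0.635, 0.134, 0.25], [0.423, 0.164, 0.25], [0.425, 0.189, 0.25]]
yaw rail -9.436311400681
yaw board -8.125638854572625
yaw beam -8.483939225292056
hF (array([0.55999078, 0.04322471, 0.2294272 ]), np.float64(0.0009444117584346998))
hN (array([0.46580505, 0.0575959 , 0.22729653]), np.float64(7.082113045713044e-05))
farbeam (array([0.64112273, 0.15238403, 0.24785752]), np.float64(0.011469499871628116))
press [ 0.51291088  0.04963267 -0.15375116] -8.809292828037234 [-0.00025257 -0.00200089 -0.00091009 -0.00357782  0.00116266  0.00557871]
boardc [-0.00083354 -0.1917106   0.048     ]
hF [0.04750588 0.00087773 0.2294272 ]
hN [-0.04776968  0.00065522  0.22729653]
```

The crops show the bed board with its corners at about top (336,208) to (386,255). It measures 128 x 180 mm, so it is the right one. The black handle runs from top (302,195) to (296,228) and sits at press y≈1, z≈228 mm, which gives a lean of about 0.65. The catch is down at top (313,208). Next I'll work out the move to above the handle.

```bash
cat >> h.py <<'E'
YAW=np.radians(-8.6);O=np.array([.5133,.0505,0])
W=lambda p:O+R.from_euler('z',YAW).apply(p)       # press -> world
P=lambda w:R.from_euler('z',-YAW).apply(np.array(w)-O)
def tooldown(tilt=0,turn=0): # tool y = -press y ; tilt about press x
    return R.from_euler('z',YAW+turn)*R.from_euler('x',tilt)*R.from_matrix(np.diag([1.,-1,-1]))
def delta(pos,rot,s=None):
    s=s or readout.read_state();A=R.from_quat(s["eef_rot"])
    print("delta",np.round((A.inv()*rot).as_rotvec(),3),np.round(A.inv().apply(np.array(pos)-s["ee_pos"]),4))
E
python3 - <<'E'
from h import *
print(W([0,0,.36]),P(W([0,.1,.3])));delta(W([0,0.0,.36]),tooldown())
print(readout.read_state()["ft_force"],np.array(cams.camera("wrist")["T_tool_cam"]).round(3).tolist())
E
```

```text
[0.5133 0.0505 0.36  ] [1.28745208e-17 1.00000000e-01 3.00000000e-01]
delta [-0.001  0.     0.488] [ 0.501  -0.5024 -0.1155]
[0.90466908 0.16731666 0.20393379] [[-0.0, 0.952, 0.306, 0.085], [1.0, 0.0, 0.0, -0.0], [-0.0, 0.306, -0.952, -0.141], [0.0, 0.0, 0.0, 1.0]]
```

>>> step_arm --deltas '[[[0,0,0,0,0,-0.058,100],[0,0,0,0,0,-0.116,100],[0,0,0.03,0.03,-0.03,-0.116,100],[0,0,0.06,0.06,-0.06,-0.116,100],[0,0,0.09,0.09,-0.09,-0.116,100],[0,0,0.12,0.125,-0.125,-0.116,100],[0,0,0.16,0.16,-0.16,-0.116,100],[0,0,0.2,0.195,-0.195,-0.116,100],[0,0,0.24,0.23,-0.23,-0.116,100],[0,0,0.28,0.265,-0.265,-0.116,100],[0,0,0.32,0.3,-0.3,-0.116,100],[0,0,0.36,0.335,-0.335,-0.116,100],[0,0,0.39,0.37,-0.37,-0.116,100],[0,0,0.42,0.405,-0.405,-0.116,100],[0,0,0.45,0.44,-0.44,-0.116,100],[0,0,0.47,0.47,-0.47,-0.116,100],[0,0,0.488,0.49,-0.492,-0.116,100],[0,0,0.488,0.501,-0.502,-0.116,100],[0,0,0.488,0.501,-0.502,-0.116,100],[0,0,0.488,0.501,-0.502,-0.116,100]]]'

```text
time: 2.75
ee_pos: [0.5133, 0.0486, 0.3605]
eef_rot: [0.997, -0.076, -0.0, 0.0]
ft_force: [-0.2, -1.3, 0.5]
width: 0.0874
grip_force: 0.0
```

Run:
```python
from h import *
s=readout.read_state();c=cams.camera("wrist");cv2.imwrite("pics/w1.png",c["img"][:,:,::-1])
print(s["time"],P(s["ee_pos"]),s["ft_force"],c["fx"],c["cx"],c["cy"]);delta(W([0,0,.36]),tooldown(),s)
def wproj(pt):
    T=np.array(c["T_tool_cam"]);q=R.from_quat(s["eef_rot"]).inv().apply(np.array(pt)-s["ee_pos"])
    k=T[:3,:3].T@(q-T[:3,3]);th=np.arctan2(np.hypot(k[0],k[1]),-k[2]);n=np.hypot(k[0],k[1])
    return c["cx"]+c["fx"]*th*k[0]/n,c["cy"]-c["fx"]*th*k[1]/n
for p in [(.05,0.001,.228),(-.05,.001,.228),(.04,.079,.255),(-.03,.079,.255),(.076,-.31,.042),(-.076,-.31,.042),(.108,.109,.25),(-.108,.109,.25)]:print(p,np.round(wproj(W(p))))
```

```text
2.75 [ 3.25161544e-04 -1.89133389e-03  3.60514880e-01] [-0.22247273 -1.26987539  0.45191788] 309.70691628693146 318.2346825388175 197.82390737794245
delta [ 0.001  0.    -0.002] [-0.0003 -0.0019  0.0005]
(0.05, 0.001, 0.228) [315. 141.]
(-0.05, 0.001, 0.228) [316. 244.]
(0.04, 0.079, 0.255) [222. 159.]
(-0.03, 0.079, 0.255) [229. 236.]
(0.076, -0.31, 0.042) [503. 118.]
(-0.076, -0.31, 0.042) [493. 205.]
(0.108, 0.109, 0.25) [187.  81.]
(-0.108, 0.109, 0.25) [213. 301.]
```

View pics/w1.png

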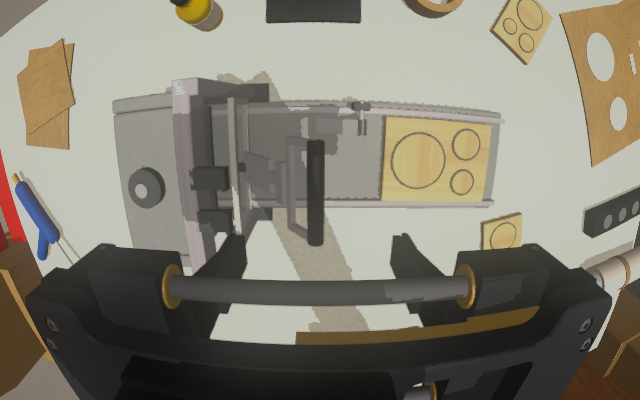

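Wrist picture: the handle is at (316,139)–(316,246), where I predicted it. The keeper tines are at (211,180) and (215,221), with the notch centre at row 201. I'll descend and grip.

>>> step_arm --deltas '[[[0,0,0,0,0,0.02,100],[0,0,0,0,0,0.045,100],[0,0,0,0,0,0.07,100],[0,0,0,0,0,0.09,100],[0,0,0,0,0,0.11,100],[0,0,0,0,0,0.122,100],[0,0,0,0,0,0.129,100],[0,0,0,0,0,0.129,100],[0,0,0,0,0,0.129,60],[0,0,0,0,0,0.129,30],[0,0,0,0,0,0.129,5],[0,0,0,0,0,0.129,5],[0,0,0,0,0,0.129,5],[0,0,0,0,0,0.129,5]]]' --squeeze 40

```text
time: 4.55
ee_pos: [0.5135, 0.05, 0.2315]
eef_rot: [0.997, -0.075, -0.0, 0.0]
ft_force: [-0.1, -0.9, 0.7]
width: 0.035
grip_force: 0.0
```

>>> step_arm --deltas '[[[0,0,0,0,0,0,5],[0,0,0,0,0,0,5],[0,0,0,0,0,0,5],[0,0,0,0,0,0,5]]]'

```text
time: 5.05
ee_pos: [0.5135, 0.0501, 0.2315]
eef_rot: [0.997, -0.075, -0.0, -0.0]
ft_force: [0.7, 1.1, -0.8]
width: 0.0148
grip_force: 40.0
```

>>> step_arm --deltas '[[[0,0,0,0,0,-0.005,5],[0,0,0,0,0,-0.012,5],[0,0,0,0,0,-0.02,5],[0,0,0,0,0,-0.03,5],[0,0,0,0,0,-0.04,5],[0,0,0,0,0,-0.05,5],[0,0,0,0,0,-0.057,5],[0,0,0,0,0,-0.061,5],[0,0,0,0,0,-0.061,5],[0,0,0,0,0,-0.061,5]]]'

```text
time: 6.3
ee_pos: [0.5134, 0.0501, 0.2924]
eef_rot: [0.997, -0.075, -0.0, -0.0]
ft_force: [1.6, 3.2, -4.8]
width: 0.0146
grip_force: 39.9
```

>>> step_arm --deltas '[[[0,0,0,0,-0.006,-0.0045,5],[0,0,0,0,-0.0127,-0.0086,5],[0,0,0,0,-0.0195,-0.0125,5],[0,0,0,0,-0.0263,-0.016,5],[0,0,0,0,-0.0334,-0.0192,5],[0,0,0,0,-0.0405,-0.0221,5],[0,0,0,0,-0.048,-0.0246,5],[0,0,0,0,-0.0553,-0.0267,5],[0,0,0,0,-0.0629,-0.0284,5],[0,0,0,0,-0.0705,-0.0297,5],[0,0,0,0,-0.076,-0.0305,5],[0,0,0,0,-0.0813,-0.031,5],[0,0,0,0,-0.087,-0.0314,5],[0,0,0,0,-0.092,-0.0315,5],[0,0,0,0,-0.0937,-0.0315,5],[0,0,0,0,-0.0937,-0.0315,5],[0,0,0,0,-0.0937,-0.0315,5]]]'

```text
time: 8.43
ee_pos: [0.5278, 0.1428, 0.3241]
eef_rot: [0.997, -0.075, 0.0, -0.0]
ft_force: [4.8, -3.1, -5.7]
width: 0.0152
grip_force: 40.0
```

Run:
```python
from h import *
s=readout.read_state();print(P(s["ee_pos"]))
c=cams.camera("scene");cv2.imwrite("pics/s2.png",cv2.resize(c["img"][80:330,230:460,::-1],None,fx=2.4,fy=2.4,interpolation=cv2.INTER_CUBIC))
```

```text
[0.00058245 0.09344749 0.32405246]
```

View pics/s2.png

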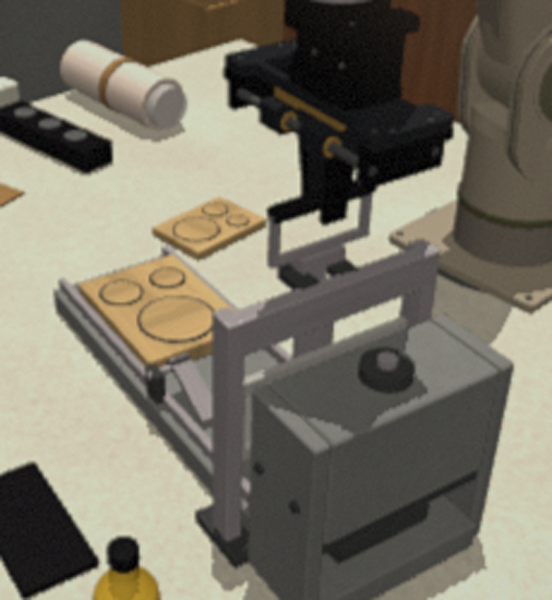

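The bar is upright and its head is above the tines at (320,265). I'll lower it.

>>> step_arm --deltas '[[[0,0,0,0,0,0.003,5],[0,0,0,0,0,0.006,5],[0,0,0,0,0,0.008,5],[0,0,0,0,0,0.01,5],[0,0,0,0,0,0.0115,5],[0,0,0,0,0,0.0115,5],[0,0,0,0,0,0.0115,5]]]'

```text
time: 9.35
ee_pos: [0.5281, 0.143, 0.3173]
eef_rot: [0.997, -0.075, 0.003, 0.0]
ft_force: [-8.7, -9.6, 29.5]
width: 0.0149
grip_force: 40.0
```

The bar seated about 4 mm high at 29 N, so the head is on the lips. I'll raise it, push further upright and feel for the stop.

>>> step_arm --deltas '[[[0,0,0,0,0,-0.005,5],[0,0,0,0,0,-0.0115,5],[0,0,0,0,0,-0.0115,5],[0,0,0,0,-0.002,-0.0115,5],[0,0,0,0,-0.004,-0.0115,5],[0,0,0,0,-0.004,-0.0115,5]]]'

```text
time: 10.1
ee_pos: [0.5284, 0.1458, 0.3234]
eef_rot: [0.997, -0.075, -0.0, 0.001]
ft_force: [3.5, -5.5, -5.1]
width: 0.0147
grip_force: 40.0
```

>>> step_arm --deltas '[[[0,0,0,0,-0.0015,0,5],[0,0,0,0,-0.003,0,5],[0,0,0,0,-0.003,0,5],[0,0,0,0,-0.003,0,5]]]'

```text
time: 10.6
ee_pos: [0.5285, 0.1461, 0.3227]
eef_rot: [0.997, -0.077, -0.001, 0.003]
ft_force: [0.9, -13.4, -5.4]
width: 0.0148
grip_force: 40.0
```

>>> step_arm --deltas '[[[0,0,0,0,0.001,0.003,5],[0,0,0,0,0.001,0.006,5],[0,0,0,0,0.001,0.0085,5],[0,0,0,0,0.001,0.0105,5],[0,0,0,0,0.001,0.0105,5],[0,0,0,0,0.001,0.0105,5]]]'

```text
time: 11.35
ee_pos: [0.5286, 0.146, 0.3173]
eef_rot: [0.997, -0.077, 0.001, 0.002]
ft_force: [-12.5, -17.8, 31.2]
width: 0.0147
grip_force: 40.0
```

Run:
```python
from h import *
s=readout.read_state();print(P(s["ee_pos"]))
a=cams.camera("scene")["img"][150:250,310:430];b=cams.camera("wrist")["img"][100:310,180:400]
a=cv2.resize(a,(480,400),interpolation=cv2.INTER_CUBIC);b=cv2.resize(b,(320,305),interpolation=cv2.INTER_CUBIC)
o=np.zeros((400,800,3),np.uint8);o[:,:480]=a;o[:305,480:]=b;cv2.imwrite("pics/c3.png",o[:,:,::-1])
```

```text
[0.00088579 0.09675212 0.31731873]
```

View pics/c3.png

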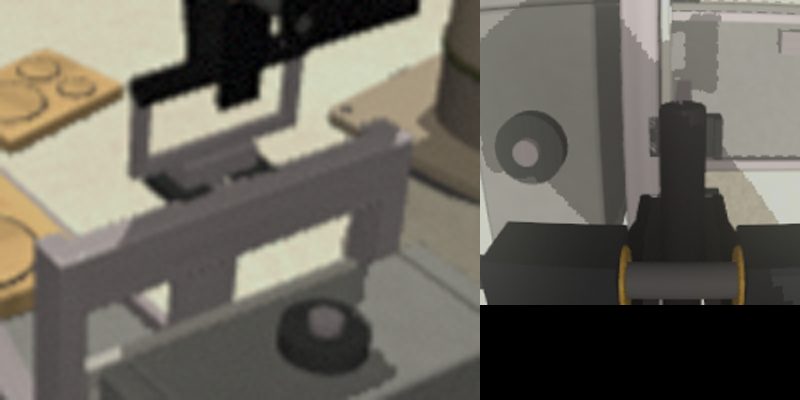

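>>> step_arm --deltas '[[[0,0,0,0,0.001,-0.003,5],[0,0,0,0,0.005,-0.003,5],[0,0,0,0,0.009,-0.003,5],[0,0,0,0,0.013,-0.003,5],[0,0,0,0,0.016,-0.003,5],[0,0,0,0,0.016,-0.003,5],[0,0,0,0,0.016,-0.003,5]]]'

```text
time: 12.32
ee_pos: [0.5268, 0.1361, 0.3177]
eef_rot: [0.997, -0.074, 0.002, -0.003]
ft_force: [7.1, 6.7, 1.8]
width: 0.0146
grip_force: 40.0
```

>>> step_arm --deltas '[[[0,0,0,0,0.002,0,5],[0,0,0,0,0.004,0,5],[0,0,0,0,0.004,0,5],[0,0,0,0,0.004,0,5]]]'

```text
time: 12.82
ee_pos: [0.5267, 0.1357, 0.3178]
eef_rot: [0.997, -0.072, 0.003, -0.005]
ft_force: [14.8, 19.1, -3.4]
width: 0.0147
grip_force: 40.0
```

Pulling back is blocked at 19 N with no motion, after about 10 mm of play, so the head is behind the lips. I'll re-centre and release gently.

>>> step_arm --deltas '[[[0,0,0,0,-0.006,0,5],[0,0,0,0,-0.013,0,5],[0,0,0,0,-0.013,0,5],[0,0,0,0,-0.013,0,10],[0,0,0,0,-0.013,0,25],[0,0,0,0,-0.013,0,40],[0,0,0,0,-0.013,0,60],[0,0,0,0,-0.013,0,60],[0,0,0,0,-0.013,0,60]]]'

```text
time: 13.95
ee_pos: [0.5272, 0.1417, 0.3164]
eef_rot: [0.997, -0.075, -0.0, 0.0]
ft_force: [-0.7, 0.4, 0.8]
width: 0.0499
grip_force: 0.0
```

Run:
```python
from h import *
s=readout.read_state();print(s["time"],P(s["ee_pos"]),s["width"],s["ft_force"]);A=R.from_quat(s["eef_rot"]);print((A.inv()*tooldown()).as_rotvec())
```

```text
13.95 [1.50657980e-04 9.22233191e-02 3.16433983e-01] 0.049880052525948564 [-0.73308341  0.44048334  0.75586019]
[ 6.69871816e-05  2.61326928e-04 -7.91356980e-05]
```

>>> step_arm --deltas '[[[0,0,0,0,0,-0.02,60],[0,0,0,0,0,-0.05,70],[0,0,0,0,0,-0.08,80],[0,0,0,0,0,-0.1,80],[0,0,0,0,0,-0.1,80]]]'

```text
time: 14.58
ee_pos: [0.5277, 0.142, 0.4176]
eef_rot: [0.997, -0.075, 0.001, -0.0]
ft_force: [-0.1, 0.1, 0.3]
width: 0.0691
grip_force: 0.0
```

Run:
```python
from h import *
s=readout.read_state();print(s["time"],P(s["ee_pos"]),np.round(s["joint_positions"],2))
a=cams.camera("scene")["img"][130:290,300:450];b=cams.camera("wrist")["img"][60:310,150:400]
a=cv2.resize(a,None,fx=3,fy=3,interpolation=cv2.INTER_CUBIC);b=cv2.resize(b,(340,340),interpolation=cv2.INTER_CUBIC)
o=np.zeros((480,790,3),np.uint8);o[:,:450]=a;o[:340,450:]=b;cv2.imwrite("pics/c4.png",o[:,:,::-1])
```

```text
14.575 [0.0005264  0.09264665 0.41755339] [ 0.34  0.2  -0.82  1.32  0.15  1.68 -2.18]
```

View pics/c4.png

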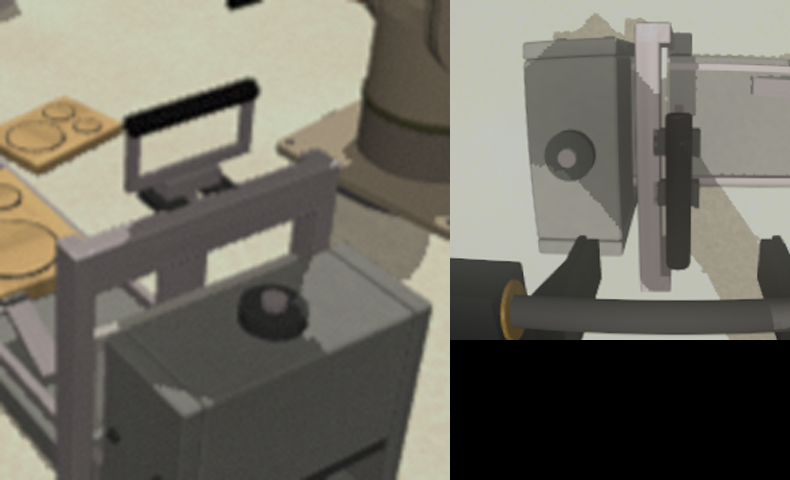

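The guard stays up: the bar is upright with its head on the tines (handle at (190,107) in the crop). Next I'll go behind the board with the gripper turned 90° and the camera towards the infeed.

>>> step_arm --deltas '[[[0,0,0.1,0,0.02,0,60],[0,0,0.2,0,0.045,0,40],[0,0,0.3,0,0.07,0,20],[0,0,0.4,0,0.1,0,20],[0,0,0.5,0,0.13,0,20],[0,0,0.6,0,0.16,0,20],[0,0,0.7,0,0.19,0,20],[0,0,0.8,0,0.22,0.01,20],[0,0,0.9,0,0.25,0.03,20],[0,0,1.0,0,0.28,0.055,20],[0,0,1.1,0,0.31,0.085,20],[0,0,1.2,0,0.335,0.115,20],[0,0,1.3,0,0.36,0.145,20],[0,0,1.4,0,0.38,0.175,20],[0,0,1.5,0,0.395,0.2,20],[0,0,1.571,0,0.403,0.22,20],[0,0,1.571,0,0.403,0.22,20],[0,0,1.571,0,0.403,0.22,20],[0,0,1.571,0,0.403,0.22,20]]]'

```text
time: 17.05
ee_pos: [0.4652, -0.2582, 0.1958]
eef_rot: [-0.65, 0.76, -0.0, -0.002]
ft_force: [-0.3, 1.7, -0.6]
width: 0.0173
grip_force: 0.0
```

Run:
```python
from h import *
s=readout.read_state();print(s["time"],P(s["ee_pos"]),np.round(s["joint_positions"],2),s["width"])
c=cams.camera("wrist");cv2.imwrite("pics/w5.png",c["img"][:,:,::-1])
T=np.array(c["T_tool_cam"])
def wproj(pt):
    q=R.from_quat(s["eef_rot"]).inv().apply(np.array(pt)-s["ee_pos"])
    k=T[:3,:3].T@(q-T[:3,3]);n=np.hypot(k[0],k[1]);th=np.arctan2(n,-k[2])
    return c["cx"]+c["fx"]*th*k[0]/n,c["cy"]-c["fx"]*th*k[1]/n
for p in [(.065,-.282,.048),(-.065,-.282,.048),(.072,-.31,.042),(-.072,-.31,.042)]:print(p,np.round(wproj(W(p))))
delta(W([0,-.31,.058]),tooldown(turn=-np.pi/2),s)
```

```text
17.05 [-0.00137928 -0.31245629  0.19582183] [-0.6   0.32  1.21  1.82 -0.31  1.23 -2.59] 0.017304702012624525
(0.065, -0.282, 0.048) [253. 219.]
(-0.065, -0.282, 0.048) [381. 218.]
(0.072, -0.31, 0.042) [246. 191.]
(-0.072, -0.31, 0.042) [388. 190.]
delta [ 0.002 -0.003 -0.005] [-0.0029 -0.0016  0.1378]
```

View pics/w5.png

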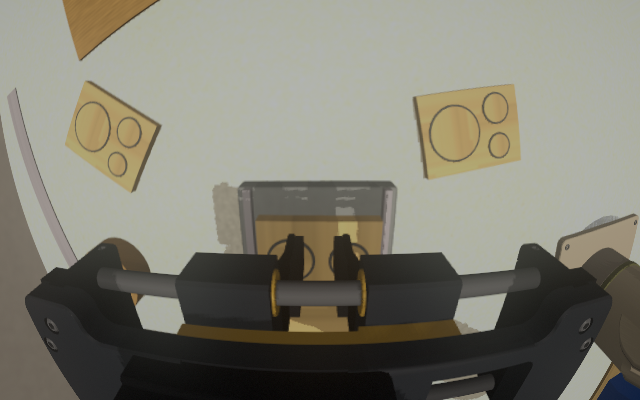

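Rear edge of the board at row 216, matching the prediction, but joint 7 is at its limit (−2.59). I'll turn the gripper the other way (−π) and tilt it back so that the body and camera stay clear of the guard.

>>> step_arm --deltas '[[[0,0,-0.12,0,0,0,20],[0,0,-0.27,0,0,0,20],[0,0,-0.42,0,0,0,20],[0,0,-0.57,0,0,0,20],[0,0,-0.72,0,0,0,20],[0,0,-0.87,0,0,0,20],[0,0,-1.02,0,0,0,20],[0,0,-1.17,0,0,0,20],[0,0,-1.32,0,0,0,20],[0,0,-1.47,0,0,0,20],[0,0,-1.57,0,0,0,20]]]'

```text
time: 18.48
ee_pos: [0.4678, -0.2561, 0.1974]
eef_rot: [0.997, -0.072, 0.001, -0.001]
ft_force: [0.5, 0.0, 0.0]
width: 0.0174
grip_force: 0.0
```

>>> step_arm --deltas '[[[0,0,-0.12,0,0,0,20],[0,0,-0.27,0,0,0,20],[0,0,-0.42,0,0,0,20],[0,0,-0.57,0,0,0,20],[0,0,-0.72,0,0,0,20],[0,0,-0.87,0,0,0,20],[0,0,-1.02,0,0,0,20],[0,0,-1.17,0,0,0,20],[0,0,-1.32,0,0,0,20],[0,0,-1.47,0,0,0,20],[0,0,-1.57,0,0,0,20],[0,0,-1.57,0,0,0,20]]]'

```text
time: 19.98
ee_pos: [0.4676, -0.2563, 0.1976]
eef_rot: [0.758, 0.652, 0.001, 0.0]
ft_force: [-0.8, -0.6, 0.2]
width: 0.0176
grip_force: 0.0
```

Run:
```python
from h import *
s=readout.read_state();print(s["time"],P(s["ee_pos"]),np.round(s["joint_positions"],2))
for th in(.4,-.4):
    q=R.from_euler('z',YAW)*R.from_euler('x',th)*R.from_euler('z',-YAW)*tooldown(turn=np.pi/2)
    print(th,"toolz in press",R.from_euler('z',-YAW).apply(q.as_matrix()[:,2]),q.as_matrix()[:,0]); delta(W([0,-.31,.058]),q,s)
```

```text
19.975 [ 0.00073734 -0.3102253   0.19759754] [-0.19  0.18  0.68  1.8  -0.12  1.2   0.37]
0.4 toolz in press [ 1.67749966e-17  3.89418342e-01 -9.21060994e-01] [0.13773117 0.91070494 0.38941834]
delta [0.002 0.399 0.   ] [ 1.000e-04 -1.000e-03  1.396e-01]
-0.4 toolz in press [-1.67749966e-17 -3.89418342e-01 -9.21060994e-01] [ 0.13773117  0.91070494 -0.38941834]
delta [ 0.002 -0.401 -0.   ] [ 1.000e-04 -1.000e-03  1.396e-01]
```

>>> step_arm --deltas '[[[0,0.1,0,-0.008,0,0.01,20],[0,0.2,0,-0.015,0,0.03,20],[0,0.3,0,-0.015,0,0.055,20],[0,0.4,0,-0.015,0,0.08,20],[0,0.4,0,-0.015,0,0.105,20],[0,0.4,0,-0.015,0,0.125,20],[0,0.4,0,-0.015,0,0.136,20],[0,0.4,0,-0.015,0,0.1405,20],[0,0.4,0,-0.015,0,0.1405,20],[0,0.4,0,-0.015,0,0.1405,20]]]'

```text
time: 21.22
ee_pos: [0.4652, -0.2718, 0.0568]
eef_rot: [0.744, 0.639, 0.151, -0.129]
ft_force: [0.2, -0.4, -0.9]
width: 0.0174
grip_force: 0.0
```

Run:
```python
from h import *
s=readout.read_state();print(s["time"],P(s["ee_pos"]),s["ft_force"],np.round(s["joint_positions"],2))
q=R.from_euler('z',YAW)*R.from_euler('x',.4)*R.from_euler('z',-YAW)*tooldown(turn=np.pi/2)
delta(W([0,-.2,.057]),q,s);delta(W([0,0,.057]),q,s)
```

```text
21.225 [ 0.00065827 -0.32586843  0.05679678] [ 0.19419795 -0.35262174 -0.94309984] [ 0.18  0.55  0.6   1.77 -0.67  1.25  0.92]
delta [ 0.002  0.    -0.001] [ 0.116  -0.0009  0.0488]
delta [ 0.002  0.    -0.001] [ 0.3003 -0.0012  0.1266]
```

>>> step_arm --deltas '[[[0,0,0,0.0092,0,0.0039,20],[0,0,0,0.0184,0,0.0078,20],[0,0,0,0.0276,0,0.0117,20],[0,0,0,0.0369,0,0.0156,20],[0,0,0,0.0461,0,0.0195,20],[0,0,0,0.0553,0,0.0233,20],[0,0,0,0.0645,0,0.0272,20],[0,0,0,0.0737,0,0.0311,20],[0,0,0,0.0829,0,0.035,20],[0,0,0,0.0922,0,0.0389,20],[0,0,0,0.1014,0,0.0428,20],[0,0,0,0.1106,0,0.0467,20],[0,0,0,0.1198,0,0.0506,20],[0,0,0,0.129,0,0.0545,20],[0,0,0,0.1382,0,0.0584,20],[0,0,0,0.1474,0,0.0622,20],[0,0,0,0.1567,0,0.0661,20],[0,0,0,0.1659,0,0.07,20],[0,0,0,0.1751,0,0.0739,20],[0,0,0,0.1843,0,0.0778,20]]]'

```text
time: 23.72
ee_pos: [0.4951, -0.0732, 0.0561]
eef_rot: [0.744, 0.638, 0.151, -0.129]
ft_force: [0.5, -2.1, 0.4]
width: 0.0173
grip_force: 1.2
```

Run:
```python
from h import *
s=readout.read_state();print(s["time"],P(s["ee_pos"]),s["ft_force"],np.round(s["joint_positions"],2))
c=cams.camera("scene");a=c["img"][130:330,230:460]
cv2.imwrite("pics/s6.png",cv2.resize(a,None,fx=3,fy=3,interpolation=cv2.INTER_CUBIC)[:,:,::-1])
```

```text
23.725 [ 0.0005322  -0.12503783  0.05612981] [ 0.54094228 -2.13157081  0.44845501] [-0.15  0.36  0.53  1.98 -0.68  1.05  0.61]
```

View pics/s6.png

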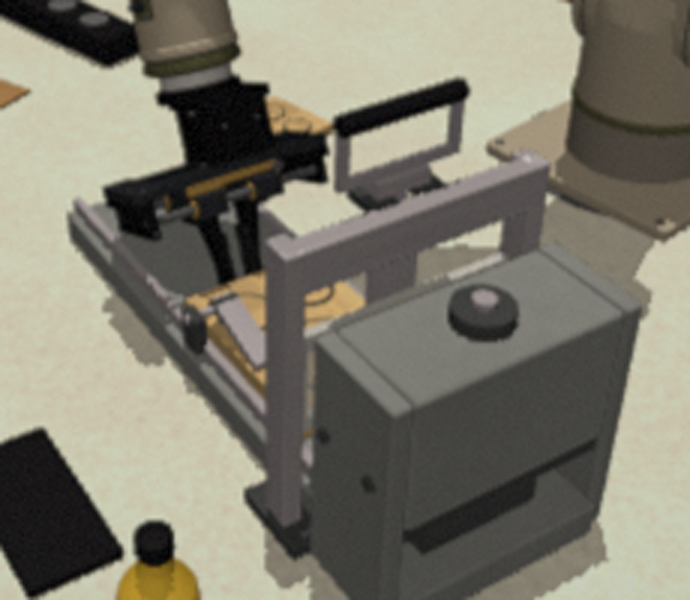

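The board is being pushed straight under the catch, and the flap is riding on it at (240,325). I'll go on.

>>> step_arm --deltas '[[[0,0,0,0.0092,0,0.0039,20],[0,0,0,0.0184,0,0.0078,20],[0,0,0,0.0276,0,0.0117,20],[0,0,0,0.0369,0,0.0156,20],[0,0,0,0.0461,0,0.0195,20],[0,0,0,0.0553,0,0.0233,20],[0,0,0,0.0645,0,0.0272,20],[0,0,0,0.0737,0,0.0311,20],[0,0,0,0.0829,0,0.035,20],[0,0,0,0.0922,0,0.0389,20],[0,0,0,0.0968,0,0.0408,20],[0,0,0,0.1014,0,0.0428,20],[0,0,0,0.106,0,0.0447,20],[0,0,0,0.1097,0,0.0463,20],[0,0,0,0.1097,0,0.0463,20]]]'

```text
time: 25.65
ee_pos: [0.5131, 0.0443, 0.0563]
eef_rot: [0.743, 0.639, 0.151, -0.13]
ft_force: [-0.0, -0.4, -0.1]
width: 0.0171
grip_force: 0.2
```

>>> step_arm --deltas '[[[0,0,0,0.0018,0,0.0008,20],[0,0,0,0.0037,0,0.0016,20],[0,0,0,0.0055,0,0.0023,20],[0,0,0,0.0055,0,0.0023,20]]]'

```text
time: 26.15
ee_pos: [0.5139, 0.0486, 0.0561]
eef_rot: [0.744, 0.638, 0.15, -0.129]
ft_force: [-1.6, -7.1, 2.1]
width: 0.0172
grip_force: 3.2
```

Back stop felt at 7 N, at the expected place. I'll back off and lift away.

>>> step_arm --deltas '[[[0,0,0,-0.0092,0,-0.0039,20],[0,0,0,-0.0276,0,-0.0117,20],[0,0,0,-0.0553,0,-0.0233,20],[0,0,0,-0.0829,0,-0.035,20],[0,0,0,-0.1106,0,-0.0467,20],[0,0,0,-0.138,0,-0.058,20],[0,0,0,-0.158,0,-0.07,20],[0,0,0,-0.155,0,-0.1,20],[0,0,0,-0.14,0,-0.135,20],[0,0,0,-0.125,0,-0.17,20],[0,0,0,-0.11,0,-0.2,20],[0,0,0,-0.11,0,-0.2,20]]]'

```text
time: 27.65
ee_pos: [0.4878, -0.1283, 0.2003]
eef_rot: [0.743, 0.639, 0.152, -0.128]
ft_force: [-0.8, 0.6, -0.5]
width: 0.0173
grip_force: 0.0
```

Run:
```python
from h import *
s=readout.read_state();print(s["time"],P(s["ee_pos"]),s["ft_force"])
a=cv2.resize(cams.camera("scene")["img"][130:290,265:430],None,fx=3,fy=3,interpolation=cv2.INTER_CUBIC)
b=cv2.resize(cams.camera("top")["img"][160:275,255:355],None,fx=3,fy=3,interpolation=cv2.INTER_CUBIC)
o=np.zeros((480,800,3),np.uint8);o[:,:495]=a;o[:345,495:795]=b;cv2.imwrite("pics/f.png",o[:,:,::-1])
```

```text
27.65 [ 0.00157549 -0.1806397   0.20026055] [-0.80431019  0.56497725 -0.50043996]
```

View pics/f.png

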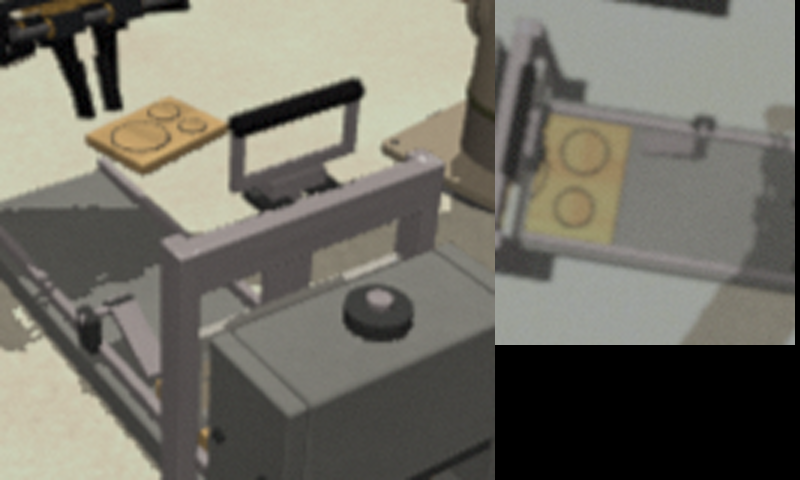

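The final view shows the guard held up with the bar hooked. In the top crop the board's rear edge is at x≈628 and the catch flap ends behind it at x≈642, clear of the board and lying down. The arm is away from everything.

```bash
python3 -c "
from bench import r
print(r.close_job())"
```

```text
the job is handed in; nothing more can be done
None
```

The job is handed in: the guard hangs from the keeper by its bar, the die board is home against the back stop, and the catch has dropped behind it; the other things were not touched (about 28 s used).

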